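# Right the fallen microphone sleeve and hold the lane's rotary stop on its third click

### The arm

A 7-joint arm with a two-finger parallel gripper is mounted at the origin on the work surface. World frame = base frame: x ahead of the robot, y to its left, z up, the work surface at z = 0. Lengths are in m, angles in rad, forces in N, time in s.
With the tool pointing down it reaches from about 0.425 to 1.025 m from the base axis. Payload 9.4 kg.
Tool frame: the origin (TCP) lies on the front face of the gripper's body, between the roots of the fingers; the fingertips stand 84 mm ahead of it and the grasp point (between the pads) lies ahead of it (arm.pinch_z is the x of the grasp point in the tool frame, in m); x points along the fingers, z is the direction in which the jaws open and shut, and the axes are right-handed (so a half turn about x gives the same grasp; the last joint's range is limited). The gripper opens to 93 mm and grips with 3 to 60 N. Pads are 15 mm wide; open, the fingers measure 128 mm over their backs; the gripper's body (75 mm by 188 mm) begins 65 mm behind the grasp point.
Start: joints at [1.099, 0.599, -0.003, 1.599, 0.002, 0.943, -0.08], TCP at [0.279, -0.669, 0.303] pointing down, gripper open.
Joint ranges: [-2.57, 2.57], [-0.35, 1.97], [-1.29, 1.29], [0.11, 2.56], [-1.05, 4.19], [0.11, 1.86], [-2.63, 2.63]. Speed limits (rad/s): [2.22, 2.22, 3.01, 3.01, 3.14, 3.14, 3.14].

### API

Orientations are given as a unit quaternion [x, y, z, w].
In Python, from rig import arm gives the robot as it stands.
- The arm moves only by the shell command python3 -m creep 'ROWS' [OPENING] [FORCE]. ROWS is JSON, a list of rows, each a list of 2 entries, a list of its own where there are three numbers: the shift along the world's x, y, z in m, then the turn about the world's z in rad. In form: [[[x, y, z], spin], ...]. A call has 1 to 10 rows; each row shifts and turns the commanded pose from where the row before left it; what a row does not reach is not made up. A row lasts 1/8 s, in which the tool goes at most 62.5 mm and 10.7 degrees, less where a joint would pass 70% of its speed; a pose out of reach is approached as far as the arm can. A call with a gripper value outside its range is refused whole. OPENING is the opening, from 0 (shut) to 1 (fully open), set as the call begins (- or left out, the last holds). The fingers move at their own pace and stop on an object; FORCE is the grip in N (left out, the last holds). Time passes only in rows, so rows that do not move let the fingers close. It gives the time, the measured TCP pose, the force and the opening at its end, in the units of the state.
- arm.state(): the state, without advancing time (a new reading comes with each control period).
- arm.capture(name): name is "side" or "top"; returns a dict with "frame" (480x640x3 uint8, red, green, blue), "fx", "fy", "cx", "cy" (pixels), "distortion" ([k1, k2, p1, p2, k3] as OpenCV has them; the pictures are not rectified), "extrinsics" (4x4, takes a point from camera to world coordinates). Camera axes: x right, y down, z forward; pixel columns grow to the right and rows downward; lengths in m; the calibration is good to about 2 mm. A picture is of the moment at which its call begins. There is no depth.
- arm.close_job(): hands the job in, once; it reports no verdict.
The state is a dict: "t": time; "qpos": joint angles; "dq": joint speeds; "effort": joint torques, N m; "tool_pos": TCP position; "eef_rot": TCP orientation; "ft_force": force on the tool from outside, world axes, zero at the start; "torque": the same for the moment, N m; "finger_gap": opening from 0.0 (shut) to 1.0 (fully open).
Only numpy, scipy, OpenCV 4.12 (cv2) and the standard library are available. Lean on these libraries where they do the work, as an engineer would, in place of code of your own. Each camera call takes 0.05 s, during which the arm holds its last target. There are 200 camera calls.

### The job

One microphone sleeve has fallen over in the assembly lane: stand it upright on its empty disc between its two standing neighbours and let go of it. Then turn the lane's indexing knob clockwise, counting the clicks, to the third stop, so that its arm stands square across the lane's open end; do not run on to the fourth. The stop springs back, so finish gripping the knob and holding it there; leave the two neighbours standing where they are and the other things on the table alone.

Things in the scene. Friction and masses are not known exactly. Their poses are not given: they have to be found in the camera images.
- fallen_sleeve: Loose black microphone sleeve with a steel band at each end, a plain cylinder 32 mm in diameter and 66 mm long, about 50 to 100 g, both ends alike (either may be up). Origin at its middle, z along its length. It starts lying in the lane, roughly along it, near the empty disc.
- left_sleeve: The same kind of sleeve, standing on the lane's disc at +145 mm in the lane's y. Origin at its middle, z along its length. A neighbour to be left standing.
- right_sleeve: The same kind of sleeve, standing on the lane's disc at -145 mm in the lane's y, next to the lane's open end. Origin at its middle, z along its length. A neighbour to be left standing.
- lane: Lane fixed to the table: aluminium plate 110 mm (x) by 380 mm (y), origin at the centre of its underside, z up. Its floor is 6 mm above the table, 90 mm wide; curbs 8 mm wide on both long sides and the +y end rise 6 mm above the floor; the -y end is open. A foot ties it to the knob housing. Flat grey discs, 42 mm in diameter and flush mark standing places at y = -145, 0 and 145 mm.
- gap (a point): Centre of the middle, empty disc, on the lane floor (6 mm above the table), at the lane's x = 0, y = 0; axes as the lane's.
- stop_knob (a joint): Black indexing knob, vertical axis, on the grey housing. In rad: 0 at the parked end stop (start), growing clockwise seen from above, to 1.745. Clicks are 20 degrees apart: stops at 0.349, 0.698, 1.047 (third), 1.396. A spring drives it back to 0: hold about 0.07 N m at the third stop, up to 0.11 N m between clicks; let go there, it springs back to about the first.
- knob_grip (a point): Point on the knob's axis at the height to grip, 63 mm above the table. The grip is an upright bar 44 mm long, 14 mm thick, top 75 mm above the table, on a round skirt 48 mm in diameter whose top is 41 mm above the table. The point's x axis runs along the bar and turns with it: parked, it points 240 degrees counter-clockwise from the lane's +x; at the third stop along the lane's -x.
- stop_tip (a point): Tip of the flat steel stop arm that is fixed to the knob, 120 mm from the knob's axis; the arm is 12 mm wide, lies 34 to 41 mm above the table and points along the grip bar (x of knob_grip). At the third stop it points along the lane's -x, square across the open end. The grey housing under the knob is 70 mm square, 32 mm tall, at the lane's x = 80, y = -215 mm.
- cleaner_can: Bystander: plain metal spray can, 52 mm in diameter, 130 mm tall, loose, origin at the centre of its underside. Leave alone.
- screwdriver: Bystander: screwdriver with a black handle, 160 mm long, lying on the table, loose. Leave alone.
- parts_tray: Bystander: empty grey parts tray, 110 by 150 by 35 mm, loose, origin at the centre of its underside. Leave alone.
Things that resemble listed ones, but are neither listed nor needed, are in the scene too. What is shaped like the left_sleeve but green or red is not meant.

How it is judged:
On the way, in this order (a step that is already met when the one before it is completed fails the run):
1. the fallen sleeve stands upright on the empty disc between its neighbours, let go (angle between the z axis of fallen_sleeve and the z axis of lane, either way round below 0.08 rad and horizontal distance between fallen_sleeve and gap below 0.021 m and z of fallen_sleeve in the frame of gap below 0.036 m and linear speed of fallen_sleeve below 0.03 m/s and contact force between fallen_sleeve and the arm below 0.1 N and contact force between fallen_sleeve and the fingers below 0.1 N), for 0.3 s.
2. the knob is gripped and stands on the third stop (value of joint stop_knob between 0.927 and 1.167 rad and contact force between stop_knob and the fingers above 1 N), for 0.5 s.
At the end, for the whole second after the job is handed in: The knob is gripped by the fingers (over 1 N) and stands still within 0.12 rad (7 degrees) of the third stop; the once fallen sleeve stands upright (within 0.08 rad) on the lane floor, its axis within 21 mm of the empty disc's centre; both neighbours still stand upright (all of step 2 and velocity of joint stop_knob between -0.1 and 0.1 rad/s and angle between the z axis of each of fallen_sleeve, left_sleeve, right_sleeve and the z axis of lane, either way round below 0.08 rad and horizontal distance between fallen_sleeve and gap below 0.021 m and z of fallen_sleeve in the frame of gap below 0.036 m); the arm keeps its last pose, push and grip.
It fails at once if the knob is run on past the third stop towards the fourth (value of joint stop_knob above 1.26 rad).
It fails at once if a standing neighbour is knocked over or pushed away by more than 20 mm (distance of any of left_sleeve, right_sleeve from where it was at the start of the episode above 0.02 m).
It fails at once if a bystander is moved by more than 20 mm (distance of any of cleaner_can, screwdriver, parts_tray from where it was at the start of the episode above 0.02 m).
It also fails if it takes over 64 s, if anything falls off the work surface, if the arm or the gripper's body presses on something with over 40 N, if the wrist force passes 120 N, or if a joint passes its speed limit or range.

## Working session

There is one attempt and no reset: what is moved stays moved. The work goes in short steps, Python scripts to look and compute and a shell command to move; the robot and the scene stay as the last step left them, time stands still between calls to the robot, and variables do not carry over. Pictures are saved under pics/ and viewed, about 8 in all and at most 12, crops included, and the job is handed in when it is done.

```bash
mkdir -p pics; ls
python3 - <<'E'
from rig import arm
import cv2,numpy as np
for n in("side","top"):
    c=arm.capture(n); cv2.imwrite(f"pics/{n}0.png",c["frame"][:,:,::-1])
    print(n,c["fx"],c["fy"],c["cx"],c["cy"],c["distortion"]);print(np.round(c["extrinsics"],3))
print(arm.pinch_z,arm.state())
E
```

```text
pics
side 555.6308959309814 555.6308959309814 309.6172161690567 240.81503407132828 [-0.07471188  0.          0.          0.          0.        ]
[[-0.875 -0.349  0.335  0.133]
 [-0.483  0.616 -0.622  0.663]
 [ 0.011 -0.706 -0.708  0.862]
 [ 0.     0.     0.     1.   ]]
top 479.87324003906656 479.87324003906656 325.20675561515384 248.64167242445419 [-0.08410176  0.          0.          0.          0.        ]
[[ 0.026 -0.983  0.181  0.312]
 [-1.    -0.026  0.002 -0.038]
 [ 0.002 -0.181 -0.983  1.215]
 [ 0.     0.     0.     1.   ]]
0.0653 {'t': 0.1, 'qpos': array([ 1.09931195,  0.60003317, -0.00252332,  1.60004506,  0.00182702,
        0.94290741, -0.07985436]), 'dq': array([-4.84538322e-04, -3.26719280e-03,  8.59909083e-04, -9.50149615e-04,
        6.77921182e-04,  1.01881082e-03,  7.00196510e-05]), 'effort': array([ 5.67712588e-03, -7.66556525e+01,  1.50242217e+00, -2.52938586e+01,
       -5.22878312e-02,  1.35765746e-02,  5.65714089e-06]), 'tool_pos': array([ 0.27869949, -0.66894504,  0.3019569 ]), 'eef_rot': array([ 0.39245626,  0.58878618, -0.39201002,  0.58790906]), 'ft_force': array([-0.5365322 , -0.37753608,  0.22572443]), 'torque': array([ 0.02137247, -0.01925508, -0.01966896]), 'finger_gap': 0.9982262633427571}
```

View pics/top0.png

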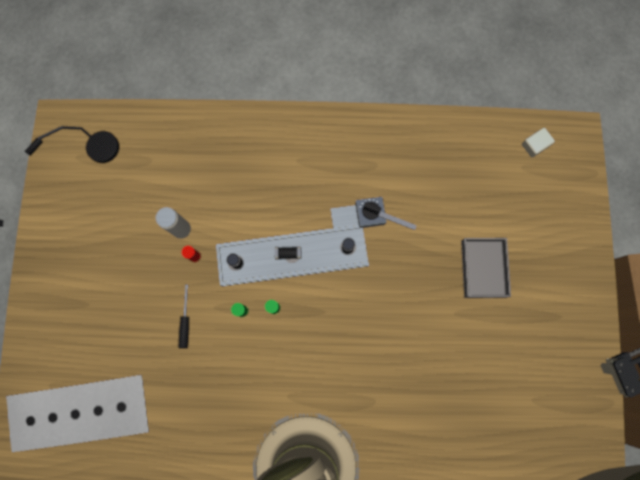

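View pics/side0.png

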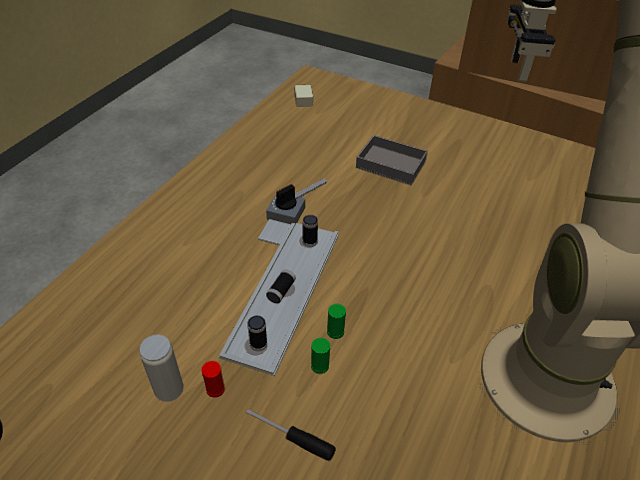

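The top view shows the fallen sleeve at about (288,253), lying between its black neighbours at (235,261) and (348,246). The knob is at (371,211) with its arm tip at (414,226). The green sleeves (238,310) and (272,307), the red one (190,253) and the black dots on the white plate aren't the ones meant, because the target is black and lies in the lane. Next I'll measure and take one crop to confirm.

```bash
cat > h.py <<'E'
import cv2,numpy as np
from rig import arm
def ray(c,p):
    K=np.array([[c["fx"],0,c["cx"]],[0,c["fy"],c["cy"]],[0,0,1]])
    u=cv2.undistortPoints(np.array(p,float).reshape(-1,1,2),K,np.array(c["distortion"])).reshape(-1,2)
    E=np.array(c["extrinsics"]); d=np.c_[u,np.ones(len(u))]@E[:3,:3].T
    return E[:3,3],d
def plane(c,p,z):
    o,d=ray(c,p); return o+d*((z-o[2])/d[:,2])[:,None]
def proj(c,X):
    E=np.linalg.inv(np.array(c["extrinsics"]));K=np.array([[c["fx"],0,c["cx"]],[0,c["fy"],c["cy"]],[0,0,1]])
    return cv2.projectPoints(np.array(X,float).reshape(-1,1,3),cv2.Rodrigues(E[:3,:3])[0],E[:3,3],K,np.array(c["distortion"]))[0].reshape(-1,2)
E
python3 - <<'E'
from h import *
t=arm.capture("top"); f=t["frame"].astype(int)
hsv=cv2.cvtColor(t["frame"],cv2.COLOR_RGB2HSV)
# lane: unsaturated bright
m=((hsv[:,:,1]<70)&(hsv[:,:,2]>110)).astype(np.uint8); m[:, :205]=0;m[:,385:]=0;m[:215]=0;m[300:]=0
m=cv2.morphologyEx(m,cv2.MORPH_CLOSE,np.ones((25,25)))
m=cv2.morphologyEx(m,cv2.MORPH_OPEN,np.ones((15,15)))
cs=max(cv2.findContours(m,0,2)[0],key=cv2.contourArea)
r=cv2.minAreaRect(plane(t,cs[:,0],.010)[:,:2].astype(np.float32));print("lane",r, cv2.boxPoints(r))
dk=((t["frame"].max(2)<75)).astype(np.uint8)
for nm,(x0,y0,x1,y1) in dict(fallen=(270,238,308,268),left=(222,248,248,274),right=(336,234,360,258),knob=(355,195,388,227)).items():
    n,l,s,ce=cv2.connectedComponentsWithStats(dk[y0:y1,x0:x1]);i=1+s[1:,4].argmax()
    print(nm,s[i],ce[i]+[x0,y0])
crop=cv2.resize(t["frame"][190:295,205:425],None,fx=3.6,fy=3.6,interpolation=cv2.INTER_CUBIC)
cv2.imwrite("pics/crop.png",crop[:,:,::-1])
s=arm.capture("side")
cv2.imwrite("pics/crops.png",cv2.resize(s["frame"][170:380,210:350],None,fx=2.8,fy=2.8,interpolation=cv2.INTER_CUBIC)[:,:,::-1])
E
```

```text
lane ((0.5334532856941223, 0.047207310795784), (0.1456919014453888, 0.396358460187912), 9.451440811157227) [[ 0.42905286  0.23073414]
 [ 0.49413958 -0.16024381]
 [ 0.63785374 -0.13631952]
 [ 0.572767    0.25465843]]
fallen [  9  10  18  11 188] [287.2606383  252.79255319]
left [  6   7  15  14 146] [234.98630137 261.47945205]
right [  6   5  12  15 127] [347.50393701 246.34645669]
knob [  7   7  19  18 245] [370.68979592 210.11428571]
```

View pics/crop.png

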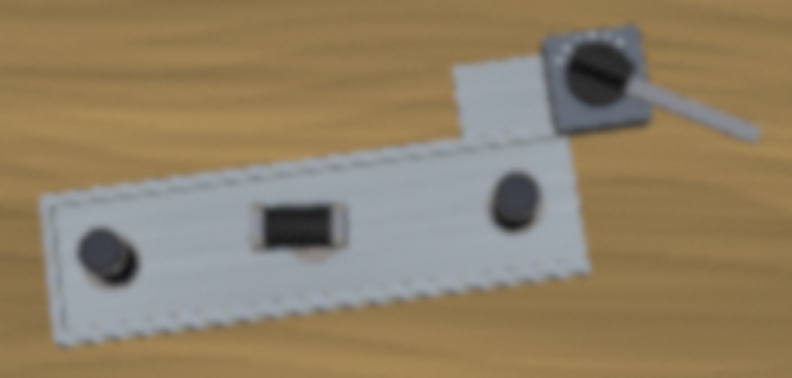

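View pics/crops.png

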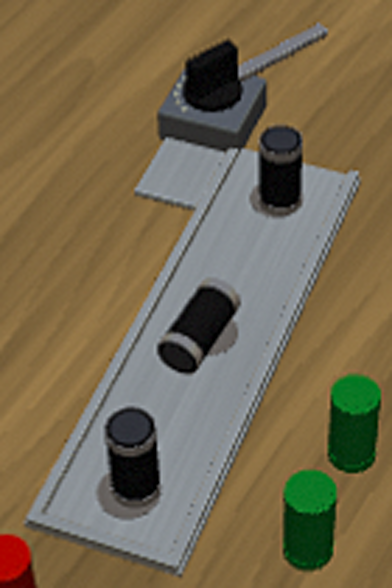

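The crops confirm it: the black sleeve lies at crop (299,226), about 1 disc radius from the empty disc, which peeks out at crop (312,255). Left end of the sleeve is at crop x≈252 and right end at x≈347. Next I'll refine the lane frame from its corners and the sleeve tops.

Run:
```python
from h import *
t=arm.capture("top");s=arm.capture("side")
T=lambda p:np.array(p)/3.6+[205,190]
S=lambda p:np.array(p)/2.8+[210,170]
C=plane(t,T([(41,197),(58,347),(591,270),(570,137)]),.010)[:,:2]
print("corners",C.round(4),"sides",[np.linalg.norm(C[i]-C[i-1]).round(4) for i in range(4)])
print("ctr",C.mean(0))
ey=C[0]+C[1]-C[2]-C[3]; ey/=np.linalg.norm(ey); ex=np.array([ey[1],-ey[0]])
print("ey",ey,"ang ex",np.arctan2(ex[1],ex[0]))
Lt=plane(t,T([(101,249)]),.072)[0];Rt=plane(t,T([(517,193)]),.072)[0]
Ls=plane(s,S([(130,428)]),.072)[0];Rs=plane(s,S([(281,139)]),.072)[0]
print("L",Lt,Ls,"R",Rt,Rs,"dist",np.linalg.norm(Lt-Rt),np.linalg.norm(Ls-Rs))
for A,B in((Lt,Rt),(Ls,Rs)):
    d=(A-B)[:2];print("gap",((A+B)/2)[:2],"ey",d/np.linalg.norm(d))
# sleeve ends: along top silhouette (z~.022..)
for z in(.022,.03):print("sl",plane(t,T([(251,226),(347,224),(299,225)]),z)[:,:2].round(4))
# corner ray triangulated with side: sleeve end centre (near end disc) 
print("near end side",plane(s,S([(180,353)]),.022)[0],"far end top-edge",plane(s,S([(222,292)]),.03)[0])
print("sleeve mid side",plane(s,S([(200,327)]),.025)[0])
e=plane(t,T([(595,73),(568,62),(630,85)]),.075);print("knob",e[:,:2].round(4))
print("tip",plane(t,T([(757,135)]),.041)[0])
g=C.mean(0);print("knob pred",g+80/1e3*ex-.215*ey)
```

```text
corners [[ 0.5372  0.2445]
 [ 0.4304  0.2255]
 [ 0.4949 -0.1477]
 [ 0.5907 -0.1318]] sides [np.float64(0.3801), np.float64(0.1084), np.float64(0.3787), np.float64(0.0971)]
ctr [0.51329162 0.04760612]
ey [-0.15545163  0.98784351] ang ex 0.1560846227777118
L [0.49112499 0.18700487 0.072     ] [0.4894062 0.191618  0.072    ] R [ 0.53668354 -0.09163007  0.072     ] [ 0.53532099 -0.08768     0.072     ] dist 0.2823349308184269 0.2830468911326078
gap [0.51390426 0.0476874 ] ey [-0.16136349  0.98689504]
gap [0.51236359 0.051969  ] ey [-0.16221622  0.98675524]
sl [[0.5181 0.0922]
 [0.5213 0.0248]
 [0.5197 0.0585]]
sl [[0.5167 0.0913]
 [0.5199 0.0244]
 [0.5183 0.0578]]
near end side [0.51653392 0.0905486  0.022     ] far end top-edge [0.51602334 0.03350789 0.03      ]
sleeve mid side [0.51520163 0.06561898 0.025     ]
knob [[ 0.6209 -0.1434]
 [ 0.6281 -0.1248]
 [ 0.6131 -0.1673]]
tip [ 0.58849332 -0.26035503  0.041     ]
knob pred [ 0.6257412  -0.15234411]
```

```bash
cat > st.py <<'E'
from h import *
from scipy.spatial.transform import Rotation as R
def st():
    s=arm.state();M=R.from_quat(s["eef_rot"]).as_matrix()
    print("t %.2f"%s["t"],"pos",s["tool_pos"].round(4),"jawyaw %.3f"%np.arctan2(M[1,2],M[0,2]),"down",M[:,0].round(3),"gap %.4f"%s["finger_gap"],"F",s["ft_force"].round(2),"q7 %.2f"%s["qpos"][6]);return s
if __name__=="__main__":st()
E
python3 st.py
python3 - <<'E'
from st import *
s=st();d=np.array([.5181-.5213,.0922-.0248]);a=np.arctan2(d[1],d[0]);print("sleeve dir",a,"jaw want",a-np.pi/2)
print("to go",np.array([.518,.085,.092])-s["tool_pos"])
E
```

```text
t 0.30 pos [ 0.2788 -0.6691  0.3024] jawyaw -1.176 down [-0.  0. -1.] gap 0.9988 F [-0.89 -0.3   0.21] q7 -0.08
t 0.30 pos [ 0.2788 -0.6691  0.3024] jawyaw -1.176 down [-0.  0. -1.] gap 0.9988 F [-0.89 -0.3   0.21] q7 -0.08
sleeve dir 1.6182384460040136 jaw want 0.047442119209117006
to go [ 0.23921908  0.75413746 -0.21041641]
```

```bash
python3 -m creep '[[[0.0185,0.0538,0],0.094],[[0.0185,0.0538,0],0.094],[[0.0185,0.0538,0],0.094],[[0.0185,0.0538,0],0.094],[[0.0185,0.0538,0],0.094],[[0.0185,0.0538,0],0.094],[[0.0185,0.0538,0],0.094],[[0.0185,0.0538,0],0.094],[[0.0185,0.0538,0],0.094],[[0.0185,0.0538,0],0.094]]' 0.48 3 && python3 -m creep '[[[0.0185,0.0538,-0.02],0.094],[[0.0185,0.0538,-0.02],0.094],[[0.0185,0.0538,-0.02],0.094],[[0,0,-0.03],0],[[0,0,0],0],[[0,0,0],0]]'; python3 st.py
```

```text
t: 1.55
tool_pos: [0.4643, -0.1296, 0.303]
eef_rot: [0.082, 0.702, -0.082, 0.703]
ft_force: [0.6, -0.6, -0.8]
finger_gap: 0.485
t: 2.3
tool_pos: [0.5194, 0.0296, 0.2134]
eef_rot: [-0.016, 0.707, 0.016, 0.707]
ft_force: [0.7, 0.1, 0.2]
finger_gap: 0.483
t 2.30 pos [0.5194 0.0296 0.2134] jawyaw 0.045 down [ 0. -0. -1.] gap 0.4826 F [0.72 0.09 0.21] q7 -0.47
```

```bash
python3 -m creep '[[[0,0.001,-0.04],0],[[0,0,-0.04],0],[[0,0,-0.025],0],[[0,0,-0.012],0],[[0,0,0],0],[[0,0,0],0]]'
python3 - <<'E'
from st import *
st()
t=arm.capture("top");s=arm.capture("side")
a=cv2.resize(t["frame"][190:295,240:360],(480,420),interpolation=cv2.INTER_CUBIC)
b=cv2.resize(s["frame"][200:340,230:330],(300,420),interpolation=cv2.INTER_CUBIC)
cv2.imwrite("pics/g1.png",np.hstack([a,b])[:,:,::-1])
E
```

```text
t: 3.05
tool_pos: [0.5199, 0.031, 0.0969]
eef_rot: [-0.016, 0.706, 0.016, 0.708]
ft_force: [0.1, 0.6, -0.1]
finger_gap: 0.478
t 3.05 pos [0.5199 0.031  0.0969] jawyaw 0.045 down [ 0.002  0.    -1.   ] gap 0.4782 F [ 0.12  0.57 -0.06] q7 -0.59
```

View pics/g1.png

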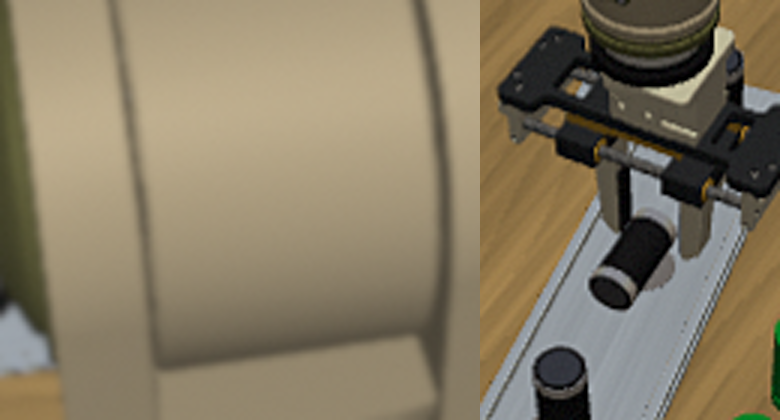

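The side view shows the fingers straddling the sleeve's far (−y) end, at about (635,215) in the crop. The top view is blocked by the arm. I'll close gently and lift.

```bash
python3 -m creep '[[[0,0,0],0],[[0,0,0],0],[[0,0,0],0],[[0,0,0],0],[[0,0,0],0]]' 0.2 3; python3 -m creep '[[[0,0.003,0.012],0],[[0,0.006,0.012],0],[[0,0.006,0.012],0],[[0,0,0],0],[[0,0,0],0]]';  python3 - <<'E'
from st import *
st()
s=arm.capture("side")
cv2.imwrite("pics/g2.png",cv2.resize(s["frame"][200:340,220:340],(480,560),interpolation=cv2.INTER_CUBIC)[:,:,::-1])
E
```

```text
t: 3.78
tool_pos: [0.5196, 0.0311, 0.0959]
eef_rot: [-0.016, 0.707, 0.016, 0.707]
ft_force: [-0.0, -1.4, 4.7]
finger_gap: 0.34
t: 4.4
tool_pos: [0.5196, 0.0459, 0.132]
eef_rot: [-0.016, 0.707, 0.016, 0.707]
ft_force: [1.0, -2.1, 2.1]
finger_gap: 0.344
t 4.40 pos [0.5196 0.0459 0.132 ] jawyaw 0.046 down [ 0.001 -0.    -1.   ] gap 0.3437 F [ 0.98 -2.06  2.11] q7 -0.58
```

View pics/g2.png

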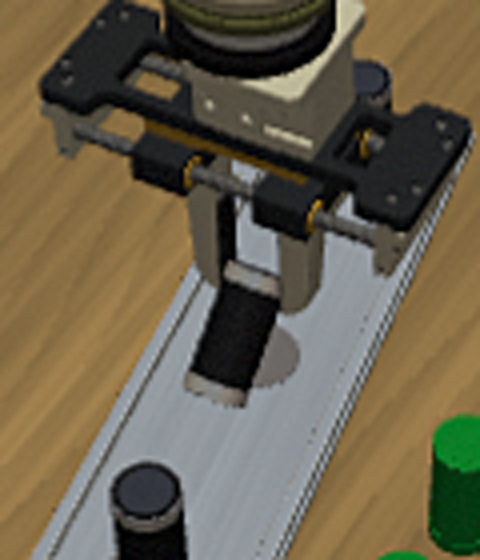

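The sleeve is pivoting and now leans about 45°, with its lower edge dragging at crop (215,395). I'll continue the arc.

```bash
python3 -m creep '[[[0,0.008,0.003],0],[[0,0.008,0.002],0],[[0,0.008,0.001],0],[[0,0.008,0],0],[[0,0.007,-0.001],0],[[0,0,0],0],[[0,0,0],0]]';  python3 - <<'E'
from st import *
st()
s=arm.capture("side")
cv2.imwrite("pics/g3.png",cv2.resize(s["frame"][200:340,220:340],(480,560),interpolation=cv2.INTER_CUBIC)[:,:,::-1])
E
```

```text
t: 5.32
tool_pos: [0.5193, 0.0853, 0.1366]
eef_rot: [-0.016, 0.707, 0.016, 0.707]
ft_force: [0.1, 0.7, 1.8]
finger_gap: 0.344
t 5.33 pos [0.5193 0.0853 0.1366] jawyaw 0.046 down [-0.  0. -1.] gap 0.3441 F [0.14 0.73 1.77] q7 -0.64
```

View pics/g3.png

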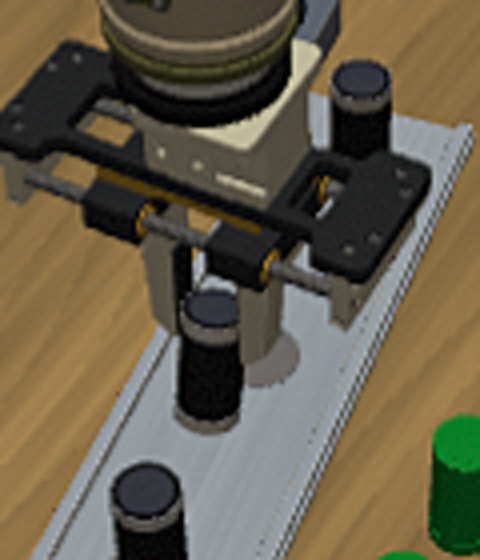

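It is now nearly upright, with its top at crop (212,305) and base at (207,420). I'll move it over the disc, press it lightly to square it up and let go.

```bash
python3 -m creep '[[[0,0,0.006],0],[[-0.002,-0.012,0],0],[[-0.002,-0.012,0],0],[[-0.002,-0.012,0],0],[[0,0,0],0],[[0,0,-0.004],0],[[0,0,-0.003],0],[[0,0,-0.001],0],[[0,0,0],0]]'; python3 st.py;  python3 -m creep '[[[0,0,0],0],[[0,0,0],0],[[0,0,0],0],[[0,0,0.04],0],[[0,0,0.05],0],[[0,0,0.06],0]]' 0.5;  python3 - <<'E'
from st import *
st()
s=arm.capture("side")
cv2.imwrite("pics/g4.png",cv2.resize(s["frame"][200:340,220:340],(480,560),interpolation=cv2.INTER_CUBIC)[:,:,::-1])
E
```

```text
t: 6.5
tool_pos: [0.5135, 0.0496, 0.1347]
eef_rot: [-0.016, 0.707, 0.017, 0.707]
ft_force: [0.7, 1.4, 2.1]
finger_gap: 0.343
t 6.50 pos [0.5135 0.0496 0.1347] jawyaw 0.047 down [ 0.  0. -1.] gap 0.3431 F [0.71 1.43 2.08] q7 -0.59
t: 7.25
tool_pos: [0.5128, 0.049, 0.2857]
eef_rot: [-0.016, 0.708, 0.016, 0.706]
ft_force: [1.6, -0.3, -0.7]
finger_gap: 0.502
t 7.25 pos [0.5128 0.049  0.2857] jawyaw 0.046 down [-0.002 -0.    -1.   ] gap 0.5022 F [ 1.59 -0.28 -0.71] q7 -0.43
```

View pics/g4.png

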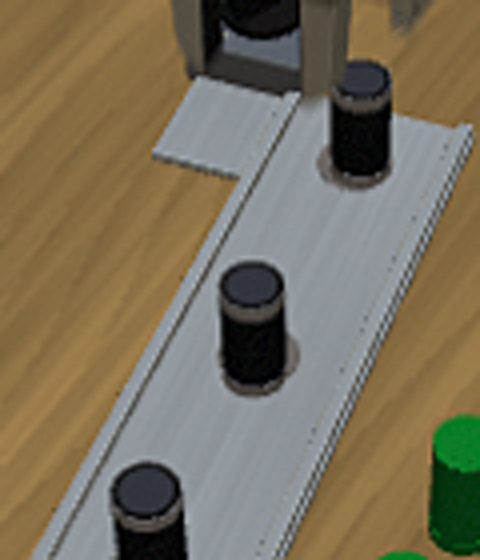

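Run:
```python
from h import *
t=arm.capture("top");s=arm.capture("side")   # calibration + current side
S=lambda p:np.array(p)/2.8+[210,170]
G=lambda p:np.array(p)/4+[220,200]
P=plane(s,G([(147,488),(361,80),(252,284)]),.072)[:,:2];print("L R M tops",P.round(4),"M-mid",(P[2]-(P[0]+P[1])/2).round(4))
print("bar top side",plane(s,S([(212,50),(187,62),(237,42)]),.075)[:,:2].round(4))
T0=cv2.imread("pics/top0.png");S0=cv2.imread("pics/side0.png")
for n,pr in dict(a=(.6265,-.1504),b=(.623,-.147)).items():
    for z in(.041,.075):print(n,z,proj(t,[[*pr,z]]).round(1),proj(s,[[*pr,z]]).round(1))
a=cv2.resize(T0[190:235,345:420],None,fx=8,fy=8,interpolation=cv2.INTER_CUBIC)
b=cv2.resize(S0[175:225,260:330],None,fx=4,fy=4,interpolation=cv2.INTER_CUBIC);b=cv2.copyMakeBorder(b,0,160,0,320,0)
b=cv2.resize(S0[175:225,260:335],None,fx=8,fy=8,interpolation=cv2.INTER_CUBIC)[:240]
b=cv2.resize(S0[175:209,260:335],None,fx=8,fy=8,interpolation=cv2.INTER_CUBIC)[:240]
cv2.imwrite("pics/k.png",np.clip(np.vstack([a,b[:240]]).astype(float)*1.6,0,255))
```

```text
L R M tops [[ 0.4899  0.1898]
 [ 0.535  -0.0866]
 [ 0.5113  0.0639]] M-mid [-0.0011  0.0124]
bar top side [[ 0.6311 -0.1485]
 [ 0.6406 -0.1261]
 [ 0.6189 -0.1668]]
a 0.041 [[371.8 211.7]] [[288.2 199.7]]
a 0.075 [[373.2 208.1]] [[287.9 188. ]]
b 0.041 [[370.5 213. ]] [[288.8 201. ]]
b 0.075 [[371.8 209.5]] [[288.5 189.4]][ WARN:0@3.177] global loadsave.cpp:1063 imwrite_ Unsupported depth image for selected encoder is fallbacked to CV_8U.
```

View pics/k.png

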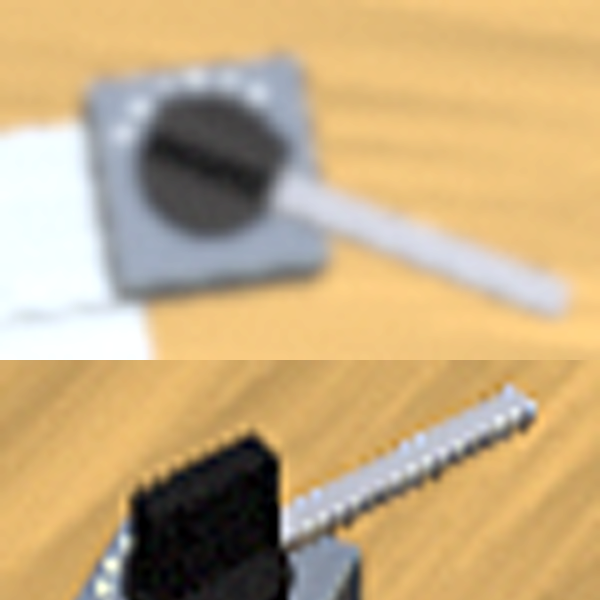

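The sleeve is standing, but it is about 12 mm off along +y. The knob views give its axis at about (0.629,−0.149), with the bar at about 250°, and the tip and lane predictions agree. I'll move over the knob and check the sleeve's position with the arm out of the way.

```bash
python3 -m creep '[[[0.0232,-0.0396,0],-0.082],[[0.0232,-0.0396,0],-0.082],[[0.0232,-0.0396,0],-0.082],[[0.0232,-0.0396,0],-0.082],[[0.0232,-0.0396,0],-0.082],[[0,0,0],0]]'
python3 - <<'E'
from st import *
st()
t=arm.capture("top");s=arm.capture("side")
a=cv2.resize(t["frame"][225:285,210:310],None,fx=4,fy=4,interpolation=cv2.INTER_CUBIC)
b=cv2.resize(s["frame"][240:360,220:320],None,fx=4,fy=4,interpolation=cv2.INTER_CUBIC)
a=cv2.copyMakeBorder(a,0,240,0,0,0)
o=np.hstack([a,b]);cv2.imwrite("pics/p.png",np.clip(o[:,:,::-1].astype(float)*1.4,0,255).astype(np.uint8))
E
```

```text
t: 8.15
tool_pos: [0.6296, -0.1527, 0.2825]
eef_rot: [0.129, 0.696, -0.131, 0.694]
ft_force: [-0.8, 0.7, -0.6]
finger_gap: 0.5
t 8.15 pos [ 0.6296 -0.1527  0.2825] jawyaw -0.370 down [-0.002 -0.001 -1.   ] gap 0.4996 F [-0.82  0.67 -0.62] q7 -0.41
```

View pics/p.png

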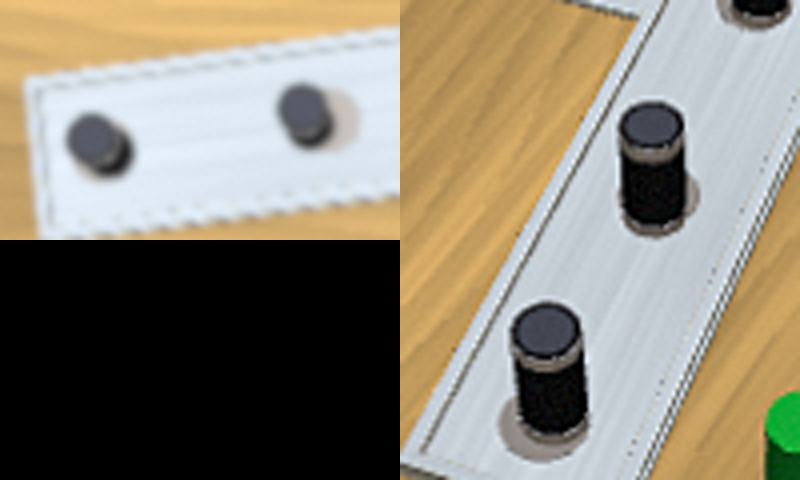

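In the fresh views the sleeve stands upright and its base sits about 10 mm from the disc's centre: the disc's right edge is at crop (358,118) and the base edge at x=332. That leaves a good margin to 21 mm, so I'll leave it. On to the knob.

```bash
python3 -m creep '[[[0,0,-0.05],0],[[0,0,-0.05],0],[[0,0,-0.035],0],[[0,0,0],0],[[0,0,0],0]]'
python3 - <<'E'
from st import *
st()
s=arm.capture("side")
cv2.imwrite("pics/k2.png",cv2.resize(s["frame"][120:260,220:360],None,fx=4,fy=4,interpolation=cv2.INTER_CUBIC)[:,:,::-1])
E
```

```text
t: 8.88
tool_pos: [0.6297, -0.1479, 0.1508]
eef_rot: [0.128, 0.695, -0.127, 0.696]
ft_force: [-0.6, 0.8, 0.4]
finger_gap: 0.497
t 8.88 pos [ 0.6297 -0.1479  0.1508] jawyaw -0.363 down [ 0.001  0.    -1.   ] gap 0.4965 F [-0.58  0.77  0.45] q7 -0.48
```

View pics/k2.png

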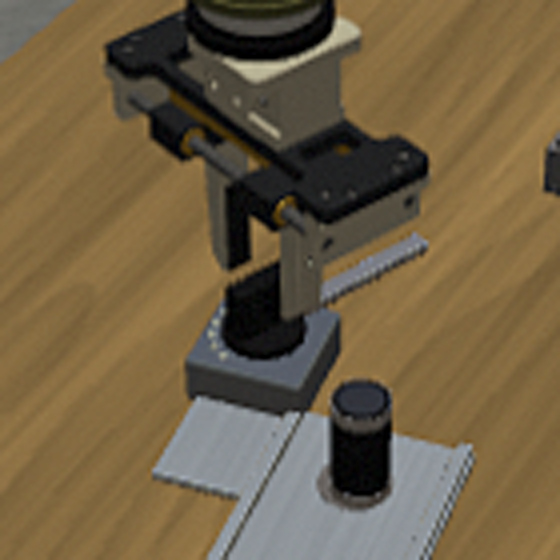

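The fingers straddle the bar (bar at crop (262,295)) with clearance on both sides. I'll go down and grip.

```bash
python3 -m creep '[[[-0.0005,-0.0015,-0.012],0],[[0,0,-0.009],0],[[0,0,0],0],[[0,0,0],0]]'; python3 -m creep '[[[0,0,0],0],[[0,0,0],0],[[0,0,0],0],[[0,0,0],0],[[0,0,0],0],[[0,0,0],0]]' 0 25; python3 st.py; python3 -c "
from rig import arm;print(arm.state()['torque'])"
```

```text
t: 9.43
tool_pos: [0.6289, -0.1503, 0.1287]
eef_rot: [0.128, 0.695, -0.128, 0.695]
ft_force: [-0.1, 0.2, 0.6]
finger_gap: 0.503
t: 10.18
tool_pos: [0.6295, -0.1507, 0.1289]
eef_rot: [0.128, 0.695, -0.128, 0.696]
ft_force: [4.1, -2.1, -3.0]
finger_gap: 0.148
t 10.18 pos [ 0.6295 -0.1507  0.1289] jawyaw -0.364 down [ 0.001 -0.    -1.   ] gap 0.1483 F [ 4.13 -2.11 -3.01] q7 -0.49
[-0.49653679 -0.91260589 -0.00274102]
```

Gap 13.8 mm matches the 14 mm bar, and the side force is small. Turning clockwise in stages.

```bash
for i in 1; do python3 -m creep '[[[0,0,0],-0.1],[[0,0,0],-0.1],[[0,0,0],-0.1],[[0,0,0],-0.05],[[0,0,0],0]]'; python3 st.py; python3 -c "
from rig import arm;print(arm.state()['torque'])"; done;  python3 -m creep '[[[0,0,0],-0.1],[[0,0,0],-0.1],[[0,0,0],-0.1],[[0,0,0],-0.05],[[0,0,0],0]]'; python3 st.py; python3 -c "
from rig import arm;print(arm.state()['torque'])"
```

```text
t: 10.8
tool_pos: [0.6285, -0.1499, 0.1288]
eef_rot: [0.247, 0.663, -0.247, 0.662]
ft_force: [-0.8, 0.3, 3.6]
finger_gap: 0.149
t 10.80 pos [ 0.6285 -0.1499  0.1288] jawyaw -0.713 down [-0.001  0.    -1.   ] gap 0.1485 F [-0.79  0.34  3.59] q7 -0.73
[0.20759576 0.18618805 0.00105496]
t: 11.42
tool_pos: [0.6277, -0.1489, 0.1288]
eef_rot: [0.358, 0.611, -0.358, 0.609]
ft_force: [-3.6, 4.5, 7.1]
finger_gap: 0.149
t 11.43 pos [ 0.6277 -0.1489  0.1288] jawyaw -1.062 down [-0.003  0.001 -1.   ] gap 0.1491 F [-3.6   4.47  7.09] q7 -0.96
[0.83011321 0.77859533 0.0956815 ]
```

```bash
python3 -m creep '[[[0,0,0],-0.1],[[0,0,0],-0.1],[[0,0,0],-0.1],[[0,0,0],-0.05],[[0,0,0],0],[[0,0,0],0],[[0,0,0],0],[[0,0,0],0],[[0,0,0],0],[[0,0,0],0]]'
python3 - <<'E'
from st import *
print(st()["torque"])
t=arm.capture("top");s=arm.capture("side")
a=cv2.resize(t["frame"][190:290,210:420],None,fx=2,fy=2,interpolation=cv2.INTER_CUBIC);a=cv2.copyMakeBorder(a,0,360,0,0,0)[:500]
b=cv2.resize(s["frame"][150:360,200:350],None,fx=2.38,fy=2.38,interpolation=cv2.INTER_CUBIC)[:500];a=a[:b.shape[0]]
cv2.imwrite("pics/end.png",np.hstack([a,b])[:,:,::-1])
E
```

```text
t: 12.68
tool_pos: [0.6273, -0.1477, 0.1288]
eef_rot: [0.458, 0.54, -0.458, 0.537]
ft_force: [-6.2, 8.0, 9.2]
finger_gap: 0.144
t 12.68 pos [ 0.6273 -0.1477  0.1288] jawyaw -1.410 down [-0.004  0.003 -1.   ] gap 0.1445 F [-6.19  8.05  9.24] q7 -1.19
[1.55483405 1.05895198 0.13765822]
```

View pics/end.png

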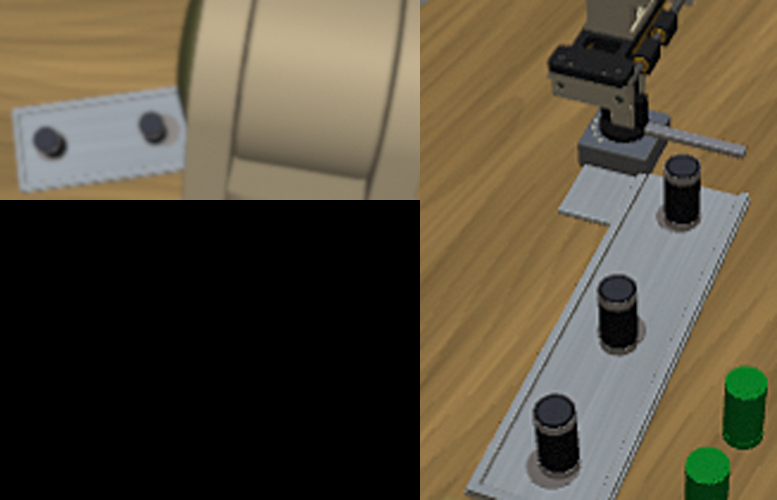

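The stop arm, from crop (650,128) to (745,152), has slope 0.25, the same as the lane's end edge, so it stands square. All three sleeves are standing. One numeric check, then I'll hand in.

Run:
```python
from st import *
s=arm.capture("side")
G=lambda p:np.array(p)/2.38+[200-420/2.38,150]
p=plane(s,G([(655,129),(745,150)]),.041)[:,:2];d=p[1]-p[0];print("arm dir",np.arctan2(d[1],d[0])-.161+np.pi, p)
a=st()
if abs(a["torque"][2])<1: arm.close_job()
```

```text
arm dir 0.01665588796921824 [[ 0.59817195 -0.14872722]
 [ 0.51129182 -0.16432645]]
t 12.82 pos [ 0.6273 -0.1477  0.1288] jawyaw -1.410 down [-0.004  0.003 -1.   ] gap 0.1543 F [-6.84  8.31  9.51] q7 -1.19
the job is handed in; nothing more can be done
```

The fallen sleeve stands upright in the lane and is let go. The knob is gripped and held at the third stop, and the job is handed in at t ≈ 12.8 s. No verdict came back, so everything below is from my own checks.

- **Sleeve:** I gripped one end lightly, tipped it upright against the lane floor, set it down and released it. It is not centred. I put its axis at about 10–12 mm from the empty disc's centre, shifted along +y, against the 21 mm limit. I left it there because re-gripping risked more than it would gain.
- **Knob:** I gripped the bar with 25 N (13–14 mm gap, matching the 14 mm bar) and turned it clockwise in three 20° steps. The gripper turned 1.046 rad in all. In the last picture the stop arm is about 0.02 rad from square across the open end, though its edges were picked by hand.
- **Forces:** The wrist force was about 14 N at the end, far below 120 N. It grew during the turn because the gripper was a millimetre or two off the knob's axis. The gap reading also moved a little, from 0.144 to 0.154, between the last two readings.
- **Neighbours and bystanders:** Both neighbours stand in the last side view, and I moved nothing else on the table. I did not measure the bystanders again at the end.

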